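# Set the iris ring of the taller inspection camera

### The arm

A 6-joint arm with a two-finger parallel gripper is mounted at the origin on a cart in front of the work surface, level with it; the furniture and walls round the work are solid. World frame = base frame: x ahead of the robot, y to its left, z up, the work surface at z = 0. Lengths are in m, angles in rad, forces in N, time in s.
With the tool pointing down it reaches from about 0.35 to 0.975 m from the base axis. Payload 4.9 kg.
Tool frame: the origin (TCP) lies at the very end of the fingers, on their centre line; the grasp point (between the pads) lies 19 mm behind it; z points along the fingers, y is the line along which they close (so a half turn about z gives the same grasp; the last joint's range is limited). The gripper opens to 85 mm and grips with 20 to 120 N. Pads are 22 mm wide; open, the fingers measure 114 mm over their backs; the gripper's body (76 mm by 85 mm) begins 54 mm behind the grasp point. The pads swing forward as they close: fully open they stand 13 mm farther back than shut.
Start: joints at [1.065, 0.053, 1.613, -0, 1.476, -0.119], TCP at [0.236, 0.579, 0.231] pointing down, gripper open.
Joint ranges: [-3.01, 3.01], [-1.01, 2.22], [0.06, 2.58], [-1.02, 4.17], [0.09, 2.62], [-3.14, 3.14]. Speed limits (rad/s): [2.57, 2.57, 3.14, 3.14, 3.14, 3.14].

### API

Orientations are given as a rotation vector (axis times angle).
In Python, from station import ctrl gives the robot as it stands.
- The arm moves only by the tool jog_arm, never from a script. Its argument "plan" is a list of rows, each a list of 7 numbers: the shift along the tool's x, y, z in units of 0.02 m (1.0 is 0.02 m), then the turn, a rotation vector about the tool's x, y, z in units of 45 degrees (1.0 is 45 degrees), then the opening, from -1 (shut) to 1 (fully open). A call has 1 to 8 rows; each row shifts and turns the commanded pose from where the row before left it, along the tool's axes as they then stand; what a row does not reach is not made up. A row lasts 1/10 s, in which the tool goes at most 50 mm and 8.59 degrees, less where a joint would pass 70% of its speed; a pose out of reach is approached as far as the arm can. A call with a number of a shift or a turn outside -1 to 1 is refused whole. A call with a gripper value outside its range is refused whole. The fingers move at their own pace and stop on an object; "grip_force" is the grip in N (left out, the last holds). Time passes only in rows, so rows that do not move let the fingers close. It gives the time, the measured TCP pose, the force, the opening and the grip force at its end, in the units of the state.
- ctrl.get_obs(): the state, without advancing time (a new reading comes with each control period).
- ctrl.get_image(name): name is "side" or "top"; returns (picture, depth): 420x560x3 uint8, red, green, blue; 420x560 float32, m along the optical axis (not along the pixel's ray), 0 where there is no reading.
- ctrl.camera_info(name): a dict with "camera_matrix" (3x3 intrinsics, pixels), "k1" (the pictures are not rectified: a ray, as slopes to the right and down, at radius r is drawn at 1 + k1 r^2 times it, then the intrinsics apply), "rvec" (rotation vector, rad) and "tvec" (3), from world to camera coordinates, as OpenCV has them. Camera axes: x right, y down, z forward; pixel columns grow to the right and rows downward; lengths in m; the calibration is good to about 2 mm. A picture is of the moment at which its call begins. camera_info takes no time and is no camera call.
- ctrl.finish_job(): hands the job in; it is judged then, once.
The state is a dict: "t": time; "q": joint angles; "dq": joint speeds; "effort": joint torques, N m; "tool_pos": TCP position; "tool_rot": TCP orientation; "contact_force": force on the tool from outside, world axes, zero at the start; "wrist_torque": the same for the moment, N m; "opening": finger opening in m; "grip_force": force on a finger pad.
Only numpy, scipy, OpenCV 4.12 (cv2) and the standard library are available. Lean on these libraries where they do the work, as an engineer would, in place of code of your own. Each camera call takes 0.05 s, during which the arm holds its last target. There are 200 camera calls.

### The job

Two inspection cameras stand on the bench with their lenses facing up. On the taller one, turn the slim iris ring, the one held between two fixed rings, until its pointer tab lines up with the index rib on the fixed rings, then let go and draw clear. Do not press on the fixed rings above and below it, and leave the iris ring of the shorter camera as it is.

Things in the scene. Friction and masses are not known exactly. Their poses are not given: they have to be found in the camera images.
- iris_tall (a joint): angle of the taller camera's iris ring, rad: 0 when its pointer tab stands at the index rib, positive when the tab is turned counterclockwise from the rib as seen from above. Stops at -0.5 and 1.5; starts between 0.5 and 1.1. Stiff (about 0.06 N m), it stays where it is left.
- iris_tall_centre (a point): centre of the taller camera's iris ring, on the upright lens axis, half-way up the ring, 122 mm above the bench. Its x axis points from there to the pointer tab and turns with the ring, z up. The ring is plain steel with a ribbed rim, 56 mm in diameter and 12 mm high, and stands 7 mm proud of the fixed rings all round. The tab is 6 mm wide and 8 mm high and sticks out to 40 mm from the axis.
- fixed_rings_tall: the dark fixed rings of the taller camera's lens, above and below the iris ring, 42 mm in diameter (43 mm just below the ring). Origin at the iris ring's centre; +x points to the index rib, a bright upright rib 4 mm wide on both fixed rings that reaches 24.5 mm from the axis; z up. The upper ring ends 31 mm above the origin, the lower one 48 mm below it on a housing 46 mm square, 74 mm above the bench, on a round foot 88 mm in diameter. The camera is screwed to the bench.
- iris_short_pointer (a point): pointer tab of the shorter camera, to be left as it is, 37 mm from its axis, 75 mm up. Same lens, but it ends 106 mm above the bench, the taller one 153 mm. The taller camera may stand left or right; between the two stand a vice, lower, and, 0.54 m straight ahead of the robot, a bench shear whose upright lever reaches 370 mm above the bench: cross on the robot's side of that lever.
Things that resemble listed ones, but are neither listed nor needed, are in the scene too. What is shaped like the part that bears iris_tall but orange is not meant.

How it is judged:
At the end, for the whole second after the job is handed in: The taller camera's iris ring is at rest with its pointer tab within 0.18 rad (10 degrees) of the index rib; the shorter camera's pointer tab is within 8 mm of where it started (value of joint iris_tall between -0.18 and 0.18 rad and velocity of joint iris_tall between -0.05 and 0.05 rad/s and distance of iris_short_pointer from where it was at the start of the episode below 0.008 m); the robot touches nothing.
It fails at once if the fixed rings of the taller camera are pressed with more than 4 N (contact force between anything else and fixed_rings_tall above 4 N).
It fails at once if the shorter camera's iris ring is turned (its tab moves 8 mm or more) (distance of iris_short_pointer from where it was at the start of the episode above 0.008 m).
It also fails if it takes over 35 s, if anything falls off the work surface, if the arm or the gripper's body presses on something with over 40 N, if the wrist force passes 120 N, or if a joint passes its speed limit or range.

## Working session

There is one attempt and no reset: what is moved stays moved. The work goes in short steps, Python scripts to look and compute and a tool call to move; the robot and the scene stay as the last step left them, time stands still between calls to the robot, and variables do not carry over. Pictures are saved under pics/ and viewed, at most 10 in all, crops included, and the job is handed in when it is done.

Besides the shell and the picture viewer there is one more tool, called after "Call:" by a JSON object that holds its "name" and its "arguments". jog_arm: Moves the arm, as the interface text tells. Shifts and turns lie within -1 to 1; 1 stands for 0.02 m of shift or 45 degrees of turn. Its arguments: {"type":"object","properties":{"plan":{"type":"array"},"grip_force":{"type":"number"}},"required":["plan"]}

```bash
mkdir -p pics
cat > h.py <<'E'
import numpy as np,cv2
from station import ctrl
def grab(n):
    im,d=ctrl.get_image(n); np.savez(f'{n}.npz',im=im,d=d); return im,d
def load(n):
    z=np.load(f'{n}.npz'); return z['im'],z['d']
def cam(n):
    c=ctrl.camera_info(n); R=cv2.Rodrigues(np.array(c['rvec'],float))[0]
    return np.array(c['camera_matrix'],float),c['k1'],R,np.array(c['tvec'],float).ravel()
def slopes(n,px):
    K,k1,R,t=cam(n); px=np.atleast_2d(px).astype(float)
    d=(px-[K[0,2],K[1,2]])/[K[0,0],K[1,1]]; s=d.copy()
    for _ in range(20): s=d/(1+k1*(s**2).sum(1,keepdims=True))
    return s
def plane(n,px,z):
    K,k1,R,t=cam(n); s=slopes(n,px); r=np.c_[s,np.ones(len(s))]@R; o=-R.T@t
    return o+r*((z-o[2])/r[:,2])[:,None]
def cloud(n,d):
    K,k1,R,t=cam(n); v,u=np.mgrid[:d.shape[0],:d.shape[1]]
    s=slopes(n,np.c_[u.ravel(),v.ravel()]); p=np.c_[s,np.ones(len(s))]*d.ravel()[:,None]
    return ((p-t)@R).reshape(*d.shape,3)
def proj(n,P):
    K,k1,R,t=cam(n); p=np.atleast_2d(P)@R.T+t; s=p[:,:2]/p[:,2:]; s=s*(1+k1*(s**2).sum(1,keepdims=True))
    return s*[K[0,0],K[1,1]]+[K[0,2],K[1,2]]
E
python3 - <<'E'
from h import *
for n in('side','top'):
    im,d=grab(n); cv2.imwrite(f'pics/{n}0.png',im[...,::-1]); K,k,R,t=cam(n); print(n,-R.T@t,R[2],K[0,0],k)
print(ctrl.get_obs())
E
```

```text
side [-0.28982585 -0.37393268  1.09602633] [ 0.60429112  0.28100027 -0.74556763] 518.7590445082075 -0.0244142905236438
top [ 0.29067462 -0.01056445  1.17312511] [ 0.17479337  0.01714341 -0.98445588] 490.6447734342473 -0.10681684511605503
{'t': 0.1, 'q': array([ 1.06500019e+00,  5.32758654e-02,  1.61415289e+00, -1.46604784e-05,
        1.47599639e+00, -1.18980844e-01]), 'dq': array([ 1.04267515e-03, -1.73436756e-03, -5.33839603e-03, -1.44701488e-03,
       -1.14502419e-03, -8.15179284e-05]), 'effort': array([-1.73879348e-04, -3.94906855e+01, -3.71361673e+01, -8.92361231e-05,
        3.90304936e-03, -6.75008081e-06]), 'tool_pos': array([0.2354941 , 0.57833072, 0.23019751]), 'tool_rot': array([-6.03719062e-01, -3.08247776e+00,  2.74571918e-03]), 'contact_force': array([-0.24913354,  0.47534494, -0.84451127]), 'wrist_torque': array([-0.00876825, -0.06170438, -0.00805913]), 'grip_force': 0.0, 'opening': 0.08550444405332307}
```

View pics/top0.png

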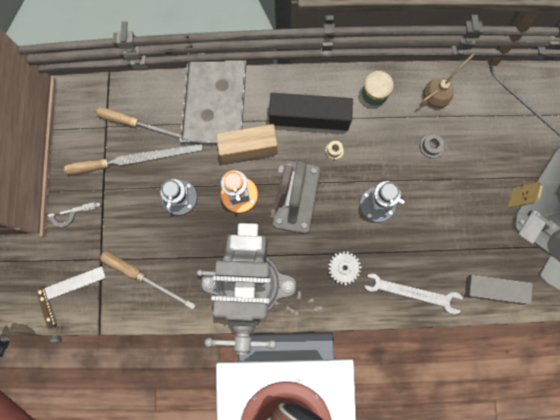

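View pics/side0.png

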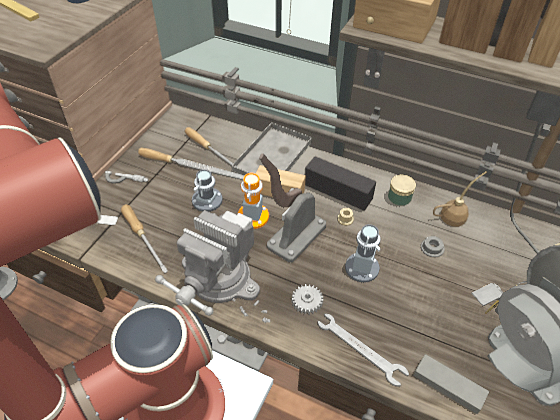

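The top picture shows three camera-like things: a grey one at top (172,190), an orange decoy at (235,183) and a grey one at (387,192). In the side picture they are at (205,185), (252,190) and (368,245). The vice at top (245,285) and the shear at (297,195) stand between them. The right grey camera looks taller, so I'll check heights and a close crop.

Run:
```python
from h import *
imt,dt=load('top'); ims,ds=load('side')
C=cloud('top',dt); S=cloud('side',ds)
for nm,(u,v) in dict(L=(172,190),O=(235,183),R=(387,192)).items():
    P=C[v-22:v+22,u-22:u+22].reshape(-1,3); zm=np.percentile(P[:,2],99); q=P[P[:,2]>zm-.008]
    print(nm,zm,q.mean(0),len(q))
a=cv2.resize(imt[165:225,355:415],(400,400),interpolation=cv2.INTER_CUBIC)
b=cv2.resize(ims[215:285,333:403],(400,400),interpolation=cv2.INTER_CUBIC)
cv2.imwrite('pics/crop1.png',np.hstack([a,b])[...,::-1])
```

```text
L 0.10759434800287039 [0.54108162 0.24003255 0.13122957] 271
O 0.15417338465046826 [0.54558482 0.09588185 0.1677407 ] 295
R 0.15472605722316574 [ 0.50896498 -0.22953863  0.18039615] 307
```

View pics/crop1.png

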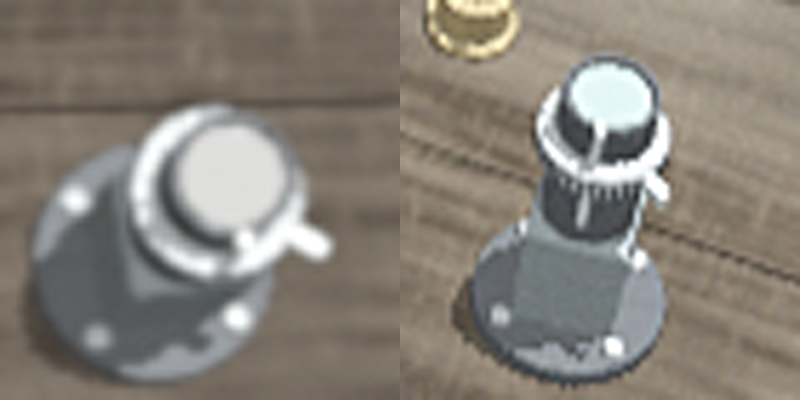

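The crop confirms the right camera is grey and 153 mm tall. In the top crop the tab tip is at (318,243), about (403,201) full-frame, with the rib top at (245,238). In the side crop the tab tip is at (658,190) and the rib at (600,125). Next I'll measure the axis, tab, rib and obstacles.

Run:
```python
from h import *
imt,dt=load('top'); ims,ds=load('side'); C=cloud('top',dt); S=cloud('side',ds)
T=lambda x,y:(355+x*.15-.4,165+y*.15-.4); Q=lambda x,y:(333+(x-400)*.175-.4,215+y*.175-.4)
ct=plane('top',T(230,178),.153)[0]; cs=plane('side',Q(611,95),.153)[0]
print('centre',ct,cs)
c=(ct+cs)/2
A=lambda p,c:np.arctan2(*(p-c)[[1,0]])
for n,p,cc in(('top',plane('top',T(318,243),.126)[0],ct),('side',plane('side',Q(658,190),.122)[0],cs)): print('tab',n,p,np.hypot(*(p-cc)[:2]),A(p,cc))
for n,p,cc in(('top',plane('top',T(245,240),.153)[0],ct),('side',plane('side',Q(600,124),.153)[0],cs)): print('rib',n,p,np.hypot(*(p-cc)[:2]),A(p,cc))
# ring circle by cloud
for nm,X in(('top',C),('side',S)):
    P=X.reshape(-1,3); P=P[np.isfinite(P).all(1)]
    m=(np.hypot(P[:,0]-c[0],P[:,1]-c[1])<.03)&(abs(P[:,2]-.153)<.006); print(nm,'lens top',m.sum(),P[m].mean(0))
    m=(P[:,2]>.2)&(P[:,2]<.5)&(P[:,0]>.2)&(P[:,0]<.75)&(abs(P[:,1])<.5); print(nm,'high',m.sum(),P[m].min(0),P[m].max(0))
    m=(P[:,2]>.05)&(P[:,2]<.3)&(P[:,0]>.2)&(P[:,0]<.45)&(abs(P[:,1])<.25); print(nm,'vice',m.sum(),P[m].min(0),P[m].max(0))
```

```text
centre [ 0.51491273 -0.23498187  0.153     ] [ 0.51264726 -0.23610128  0.153     ]
tab top [ 0.49827846 -0.26845416  0.126     ] 0.03737770203225568 -2.032006243101543
tab side [ 0.49870464 -0.26604422  0.122     ] 0.03302993141287852 -2.0065797688067457
rib top [ 0.49456834 -0.23842547  0.153     ] 0.02063377827708108 -2.973916914491319
rib side [ 0.4959311  -0.23708767  0.153     ] 0.0167452404074607 -3.0826525369672475
top lens top 291 [ 0.51556922 -0.23616224  0.15049935]
top high 1101 [ 0.33754575 -0.49998922  0.20008204] [0.74849203 0.0610719  0.49998552]
top vice 5086 [0.20002206 0.01588103 0.0500809 ] [0.44976672 0.19346753 0.20075055]
side lens top 207 [ 0.51469906 -0.235192    0.1510214 ]
side high 1443 [ 0.39623408 -0.4999375   0.20026743] [0.73949836 0.01368757 0.4999964 ]
side vice 4674 [0.2000037 0.0179267 0.0500423] [0.44942492 0.16943085 0.19912758]
```

Call:
{"name": "jog_arm", "arguments": {"plan": [[0, -0.5, -1, 0, 0, 0, 1], [0, -1, -1, 0, 0, 0, 1], [0, -1, -1, 0, 0, 0, 1], [0, -1, -1, 0, 0, 0, 1], [0, -1, 0, 0, 0, 0, 1], [0, -1, 0, 0, 0, 0, 1], [0, -1, 0, 0, 0, 0, 1], [0, -1, 0, 0, 0, 0, 1]]}}

```text
t: 0.9
tool_pos: [0.1787, 0.4389, 0.3107]
tool_rot: [-0.604, -3.083, 0.001]
contact_force: [0.3, -0.6, 1.1]
opening: 0.0855
grip_force: 0.0
```

Run:
```python
from h import *
for n in('top','side'):
    im,d=load(n); P=cloud(n,d).reshape(-1,3)
    for a,b in((.2,.25),(.25,.3),(.3,.35),(.35,.4)):
        m=(P[:,2]>a)&(P[:,2]<b)&(P[:,0]>.3)&(P[:,0]<.68)&(abs(P[:,1])<.12)
        if m.sum(): print(n,a,m.sum(),np.percentile(P[m],[3,50,97],axis=0).round(3).tolist())
o=ctrl.get_obs(); print(o['tool_pos'],o['q'])
```

```text
top 0.2 33 [[0.469, -0.011, 0.202], [0.487, -0.008, 0.22], [0.508, 0.0, 0.246]]
top 0.25 48 [[0.467, -0.008, 0.251], [0.483, -0.005, 0.281], [0.494, 0.002, 0.3]]
top 0.3 79 [[0.444, -0.003, 0.301], [0.461, 0.002, 0.324], [0.479, 0.007, 0.35]]
top 0.35 35 [[0.434, 0.005, 0.351], [0.44, 0.009, 0.356], [0.448, 0.011, 0.361]]
side 0.2 149 [[0.472, -0.011, 0.202], [0.48, -0.005, 0.222], [0.5, 0.004, 0.247]]
side 0.25 132 [[0.459, -0.007, 0.252], [0.474, -0.002, 0.273], [0.491, 0.006, 0.299]]
side 0.3 111 [[0.436, -0.001, 0.301], [0.453, 0.004, 0.325], [0.472, 0.01, 0.348]]
side 0.35 27 [[0.432, 0.005, 0.351], [0.438, 0.009, 0.355], [0.444, 0.013, 0.363]]
[0.17871047 0.43892838 0.31073461] [ 1.02693148e+00 -3.52394550e-01  1.84531715e+00 -1.10068403e-05
  1.64958370e+00 -1.57090937e-01]
```

The lever leans toward the robot (x≈0.43 at z 0.36), so I'll cross higher and closer in.

Call:
{"name": "jog_arm", "arguments": {"plan": [[0, -1, -1, 0, 0, 0, 1], [0, -1, -1, 0, 0, 0, 1], [0, -1, -1, 0, 0, 0, 1], [0, -1, -1, 0, 0, 0, 1], [0, -1, -1, 0, 0, 0, 1], [0, 0, -1, 0, 0, 0, 1], [0, 0, 0, 0, 0, 0, 1]]}}

```text
t: 1.6
tool_pos: [0.1416, 0.3474, 0.4343]
tool_rot: [0.604, 3.081, 0.008]
contact_force: [-0.0, -0.1, 0.5]
opening: 0.0855
grip_force: 0.0
```

Call:
{"name": "jog_arm", "arguments": {"plan": [[-1, -0.027, 0, 0, 0, 0.068, 1], [-1, -0.027, 0, 0, 0, 0.068, 1], [-1, -0.027, 0, 0, 0, 0.068, 1], [-1, -0.027, 0, 0, 0, 0.068, 1], [-1, -0.027, 0, 0, 0, 0.068, 1], [-1, -0.027, 0, 0, 0, 0.068, 1], [-1, -0.027, 0, 0, 0, 0.068, 1], [-1, -0.027, 0, 0, 0, 0.068, 1]]}}

```text
t: 2.4
tool_pos: [0.2731, 0.257, 0.4292]
tool_rot: [-1.246, -2.882, 0.004]
contact_force: [-1.0, 0.3, 0.3]
opening: 0.0852
grip_force: 0.0
```

Call:
{"name": "jog_arm", "arguments": {"plan": [[-1, -0.027, 0, 0, 0, 0.068, 1], [-1, -0.027, 0, 0, 0, 0.068, 1], [-1, -0.027, 0, 0, 0, 0.068, 1], [-1, -0.027, 0, 0, 0, 0.068, 1], [-1, -0.027, 0, 0, 0, 0.068, 1], [-1, -0.027, 0, 0, 0, 0.068, 1], [-1, -0.027, 0, 0, 0, 0.068, 1], [-1, -0.027, 0, 0, 0, 0.068, 1]]}}

```text
t: 3.2
tool_pos: [0.3549, 0.1208, 0.4292]
tool_rot: [-1.828, -2.552, 0.003]
contact_force: [-0.8, 1.1, 0.1]
opening: 0.0857
grip_force: 0.0
```

Call:
{"name": "jog_arm", "arguments": {"plan": [[-1, -0.027, 0, 0, 0, 0.068, 1], [-1, -0.027, 0, 0, 0, 0.068, 1], [-1, -0.027, 0, 0, 0, 0.068, 1], [-1, -0.027, 0, 0, 0, 0.068, 1], [-1, -0.027, 0, 0, 0, 0.068, 1], [-1, -0.027, 0, 0, 0, 0.068, 1], [-1, -0.027, 0, 0, 0, 0.068, 1], [-1, -0.027, 0, 0, 0, 0.068, 1]]}}

```text
t: 4.0
tool_pos: [0.3729, -0.0371, 0.4292]
tool_rot: [-2.328, -2.106, 0.002]
contact_force: [0.1, -0.6, -0.3]
opening: 0.0852
grip_force: 0.0
```

Call:
{"name": "jog_arm", "arguments": {"plan": [[-1, -0.027, 0, 0, 0, 0.068, 1], [-1, -0.027, 0, 0, 0, 0.068, 1], [-1, -0.027, 0, 0, 0, 0.068, 1], [-1, -0.027, 0, 0, 0, 0.068, 1], [-1, -0.027, 0, 0, 0, 0.068, 1], [-1, -0.027, 0, 0, 0, 0.068, 1], [-0.4, 0, 0, 0, 0, 0.027, 1], [0, 0, 0, 0, 0, 0, 1]]}}

```text
t: 4.8
tool_pos: [0.3389, -0.1597, 0.4299]
tool_rot: [-2.652, -1.681, 0.001]
contact_force: [-0.8, 0.1, -0.4]
opening: 0.0853
grip_force: 0.0
```

```bash
cat > go.py <<'E'
from h import *
import sys
def go(tgt,yaw):
    o=ctrl.get_obs(); R=cv2.Rodrigues(o['tool_rot'])[0]
    y=np.arctan2(R[1,1],R[0,1]); print('t',o['t'],'pos',o['tool_pos'].round(4),'yaw',round(y,3),'tilt',R[:,2].round(4),'q6',o['q'][5].round(2),'F',o['contact_force'].round(1))
    print('shift units',(R.T@(np.array(tgt)-o['tool_pos'])/.02).round(3),'turn units',round(-(yaw-y)/(np.pi/4),3))
go(eval(sys.argv[1]),float(sys.argv[2]))
E
python3 go.py '(.514,-.2355,.25)' -0.45
```

```text
t 4.8 pos [ 0.3389 -0.1597  0.4299] yaw -0.441 tilt [-0.0017  0.0015 -1.    ] q6 -0.2 F [-0.8  0.1 -0.4]
shift units [0.301 9.554 8.976] turn units 0.012
```

Call:
{"name": "jog_arm", "arguments": {"plan": [[0.3, 1, 0.5, 0, 0, 0, 1], [0, 1, 0.5, 0, 0, 0, 1], [0, 1, 0.5, 0, 0, 0, 1], [0, 1, 1, 0, 0, 0, 1], [0, 1, 1, 0, 0, 0, 1], [0, 1, 1, 0, 0, 0, 1], [0, 1, 1, 0, 0, 0, 1], [0, 1, 1, 0, 0, 0, 1]]}}

```text
t: 5.6
tool_pos: [0.4876, -0.2208, 0.2998]
tool_rot: [-2.649, -1.686, -0.0]
contact_force: [0.4, 0.1, 0.7]
opening: 0.0854
grip_force: 0.0
```

Call:
{"name": "jog_arm", "arguments": {"plan": [[0, 1, 1, 0, 0, 0, 1], [0, 0.5, 1, 0, 0, 0, 1], [0, 0, 0, 0, 0, 0, 1], [0, 0, 0, 0, 0, 0, 1]]}}

```text
t: 6.0
tool_pos: [0.5136, -0.2336, 0.2608]
tool_rot: [-2.65, -1.685, 0.001]
contact_force: [-0.3, 0.2, 0.9]
opening: 0.0851
grip_force: 0.0
```

```bash
python3 go.py '(.514,-.2355,.103)' -0.45
python3 - <<'E'
from h import *
im,d=grab('side'); b=cv2.resize(im[150:290,300:440],(600,600),interpolation=cv2.INTER_CUBIC); cv2.imwrite('pics/s2.png',b[...,::-1])
E
```

```text
t 6.0 pos [ 0.5136 -0.2336  0.2608] yaw -0.438 tilt [-0.0014  0.0011 -1.    ] q6 -0.12 F [-0.3  0.2  0.9]
shift units [-0.079  0.074  7.89 ] turn units 0.015
```

View pics/s2.png

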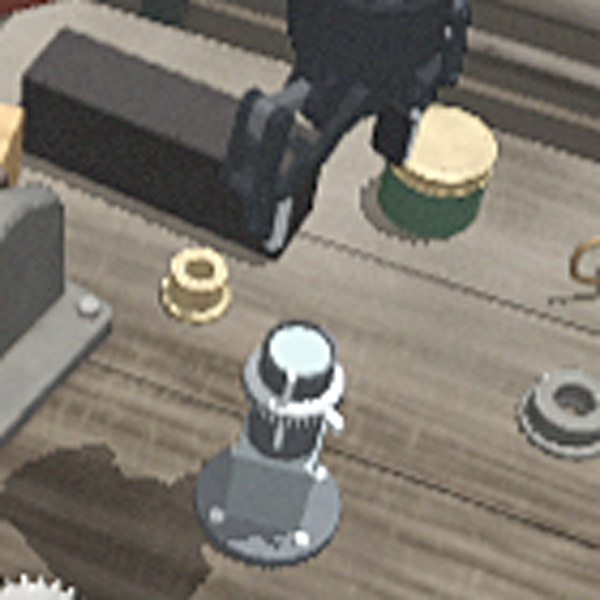

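The picture shows the gripper open over the lens, fingertips at (270,240) and (400,160) in the crop, lens top at (300,350). It is centred, so I'll go down.

Call:
{"name": "jog_arm", "arguments": {"plan": [[-0.08, 0.08, 1, 0, 0, 0.015, 1], [0, 0, 1, 0, 0, 0, 1], [0, 0, 1, 0, 0, 0, 1], [0, 0, 1, 0, 0, 0, 1], [0, 0, 0.8, 0, 0, 0, 1], [0, 0, 0, 0, 0, 0, 1], [0, 0, 0, 0, 0, 0, 1]]}}

```text
t: 6.75
tool_pos: [0.5147, -0.2369, 0.1663]
tool_rot: [2.661, 1.668, 0.001]
contact_force: [0.2, 0.2, 0.4]
opening: 0.0853
grip_force: 0.0
```

```bash
python3 go.py '(.514,-.2355,.100)' -0.45
python3 - <<'E'
from h import *
im,d=grab('side'); b=cv2.resize(im[180:290,320:420],(545,600),interpolation=cv2.INTER_CUBIC); cv2.imwrite('pics/s3.png',b[...,::-1])
E
```

```text
t 6.75 pos [ 0.5147 -0.2369  0.1663] yaw -0.451 tilt [ 1.e-03 -7.e-04 -1.e+00] q6 -0.11 F [0.2 0.2 0.4]
shift units [ 0.047 -0.064  3.317] turn units -0.001
```

View pics/s3.png

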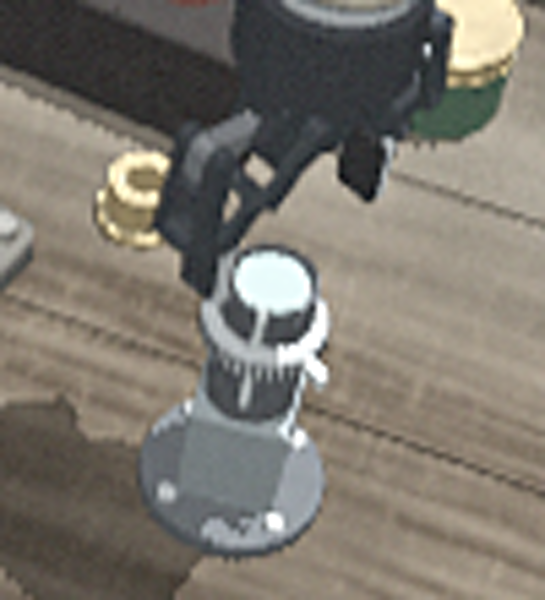

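Fingers at (205,290) and (370,195) straddle the lens top (273,278); tab (315,370) lies clear of both. I'll descend the rest of the way.

Call:
{"name": "jog_arm", "arguments": {"plan": [[0.04, -0.06, 0.8, 0, 0, 0, 1], [0, 0, 0.8, 0, 0, 0, 1], [0, 0, 0.8, 0, 0, 0, 1], [0, 0, 0.8, 0, 0, 0, 1], [0, 0, 0.1, 0, 0, 0, 1], [0, 0, 0, 0, 0, 0, 1]]}}

```text
t: 7.4
tool_pos: [0.513, -0.2352, 0.0979]
tool_rot: [-2.66, -1.667, 0.002]
contact_force: [-0.2, 0.1, 0.8]
opening: 0.0854
grip_force: 0.0
```

```bash
python3 go.py '(.514,-.2355,.100)' -0.45
```

```text
t 7.4 pos [ 0.513  -0.2352  0.0979] yaw -0.451 tilt [-0.002   0.0012 -1.    ] q6 -0.11 F [-0.2  0.1  0.8]
shift units [ 0.006  0.052 -0.104] turn units -0.002
```

Call:
{"name": "jog_arm", "arguments": {"plan": [[0, 0, 0, 0, 0, 0, -1], [0, 0, 0, 0, 0, 0, -1], [0, 0, 0, 0, 0, 0, -1], [0, 0, 0, 0, 0, 0, -1], [0, 0, 0, 0, 0, 0, -1], [0, 0, 0, 0, 0, 0, -1], [0, 0, 0, 0, 0, 0, -1], [0, 0, 0, 0, 0, 0, -1]], "grip_force": 25}}

```text
t: 8.2
tool_pos: [0.5152, -0.2364, 0.1008]
tool_rot: [2.659, 1.666, 0.004]
contact_force: [5.2, -2.7, 2.0]
opening: 0.0554
grip_force: 29.1
```

Call:
{"name": "jog_arm", "arguments": {"plan": [[0, 0.05, 0, 0, 0, 0, -1], [0, 0, 0, 0, 0, 0.15, -1], [0, 0, 0, 0, 0, 0.15, -1], [0, 0, 0, 0, 0, 0.15, -1], [0, 0, 0, 0, 0, 0.15, -1], [0, 0, 0, 0, 0, 0, -1]]}}

```text
t: 8.8
tool_pos: [0.5151, -0.2363, 0.1008]
tool_rot: [2.978, 0.997, 0.001]
contact_force: [0.1, 0.8, 5.9]
opening: 0.055
grip_force: 29.5
```

Call:
{"name": "jog_arm", "arguments": {"plan": [[0, 0, 0, 0, 0, 0.15, -1], [0, 0, 0, 0, 0, 0.15, -1], [0, 0, 0, 0, 0, 0.15, -1], [0, 0, 0, 0, 0, 0.2, -1], [0, 0, 0, 0, 0, 0, -1], [0, 0, 0, 0, 0, 0, -1]]}}

```text
t: 9.4
tool_pos: [0.5151, -0.2362, 0.1008]
tool_rot: [3.132, 0.227, 0.001]
contact_force: [0.9, 0.8, 5.8]
opening: 0.055
grip_force: 29.5
```

```bash
python3 go.py '(.514,-.2355,.100)' -1.45
python3 - <<'E'
from h import *
K=[]
for n in('side','top'):
    im,d=grab(n); u,v=proj(n,[.514,-.2355,.122])[0].round().astype(int)
    K.append(cv2.resize(im[v-35:v+35,u-35:u+35],(400,400),interpolation=cv2.INTER_CUBIC)); print(n,u,v)
cv2.imwrite('pics/s4.png',np.hstack(K)[...,::-1])
E
```

```text
t 9.4 pos [ 0.5151 -0.2362  0.1008] yaw -1.426 tilt [ 9.e-04 -8.e-04 -1.e+00] q6 0.86 F [0.9 0.8 5.8]
shift units [-0.047 -0.043  0.04 ] turn units 0.031
side 368 239
top 386 195
```

View pics/s4.png

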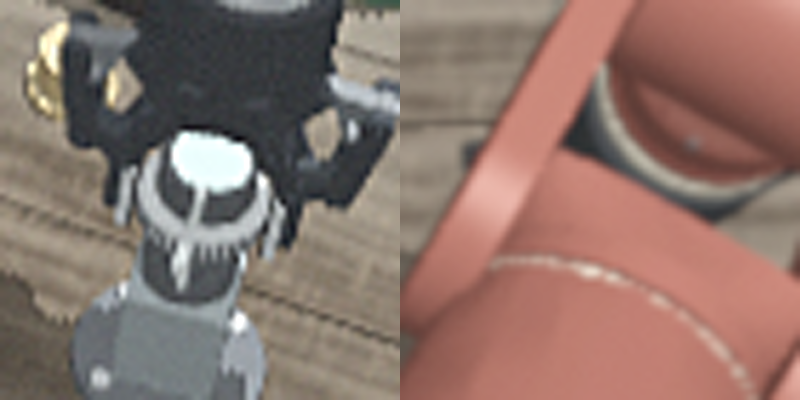

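The tab now appears in front of the rib, at about (180,260) in the side crop. I'll open, draw up and measure.

Call:
{"name": "jog_arm", "arguments": {"plan": [[0, 0, 0, 0, 0, 0, 1], [0, 0, 0, 0, 0, 0, 1], [0, 0, 0, 0, 0, 0, 1], [0, 0, 0, 0, 0, 0, 1], [0, 0, 0, 0, 0, 0, 1], [0, 0, 0, 0, 0, 0, 1], [0, 0, 0, 0, 0, 0, 1]]}}

```text
t: 10.2
tool_pos: [0.5145, -0.2359, 0.0993]
tool_rot: [-3.133, -0.227, 0.0]
contact_force: [0.1, 0.7, -0.1]
opening: 0.0855
grip_force: 0.0
```

Call:
{"name": "jog_arm", "arguments": {"plan": [[0, 0, -1, 0, 0, 0, 1], [0, 0, -1, 0, 0, 0, 1], [0, 0, -1, 0, 0, 0, 1], [0, 0, -1, 0, 0, 0, 1], [0, 0, -1, 0, 0, 0, 1], [0, 0, -1, 0, 0, 0, 1], [0, 0, -1, 0, 0, 0, 1], [0, 0, -1, 0, 0, 0, 1]]}}

```text
t: 11.0
tool_pos: [0.5144, -0.2359, 0.2602]
tool_rot: [3.133, 0.227, -0.0]
contact_force: [0.3, -0.5, 0.3]
opening: 0.0855
grip_force: 0.0
```

```bash
python3 go.py '(.514,-.2355,.100)' -0.45
python3 - <<'E'
from h import *
im,d=grab('side'); b=cv2.resize(im[215:285,333:403],(600,600),interpolation=cv2.INTER_CUBIC)
for a in(-.18,0,.18):
    th=-3.03+a; print(a,((proj('side',[.514+.04*np.cos(th),-.2355+.04*np.sin(th),.122])[0]-[333,215]+.5)*600/70).round())
cv2.imwrite('pics/s5.png',b[...,::-1])
E
```

```text
t 11.0 pos [ 0.5144 -0.2359  0.2602] yaw -1.426 tilt [-0.e+00 -1.e-04 -1.e+00] q6 0.86 F [ 0.3 -0.5  0.3]
shift units [-0.018 -0.025  8.008] turn units -1.243
-0.18 [245. 308.]
0 [270. 316.]
0.18 [296. 321.]
```

View pics/s5.png

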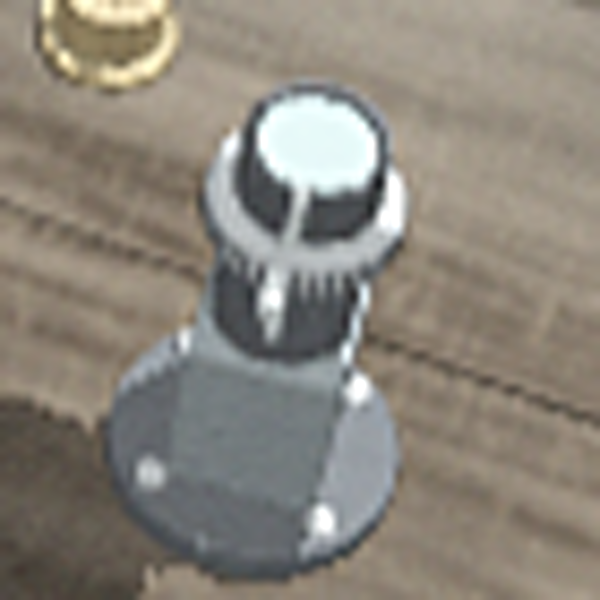

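Side view: the tab at (270,300) sits over the line between the upper rib (302,190)–(288,240) and the lower rib's end at (272,340). It looks aligned. I'll draw back and confirm numerically from the top.

Call:
{"name": "jog_arm", "arguments": {"plan": [[-1, 0, -1, 0, 0, 0, 1], [-1, 0, -1, 0, 0, 0, 1], [-1, 0, -1, 0, 0, 0, 1], [-1, 0, -1, 0, 0, 0, 1], [-1, 0, -1, 0, 0, 0, 1], [-1, 0, -1, 0, 0, 0, 1], [-1, 0, 0, 0, 0, 0, 1], [0, 0, 0, 0, 0, 0, 1]]}}

```text
t: 11.85
tool_pos: [0.375, -0.2566, 0.3802]
tool_rot: [3.132, 0.224, 0.002]
contact_force: [0.5, 0.9, 0.4]
opening: 0.0853
grip_force: 0.0
```

Run:
```python
from h import *
im,d=grab('top'); a=cv2.resize(im[165:225,355:415],(600,600),interpolation=cv2.INTER_CUBIC); cv2.imwrite('pics/t6.png',a[...,::-1])
for a in(-.18,0,.18):
    th=-3.03+a; f=lambda r,z:((proj('top',[.514+r*np.cos(th),-.2355+r*np.sin(th),z])[0]-[355,165]+.5)*10).round(); print(a,'tab',f(.04,.122),'rib',f(.0245,.153))
```

```text
-0.18 tab [319. 483.] rib [349. 385.]
0 tab [352. 481.] rib [369. 384.]
0.18 tab [384. 473.] rib [389. 379.]
```

View pics/t6.png

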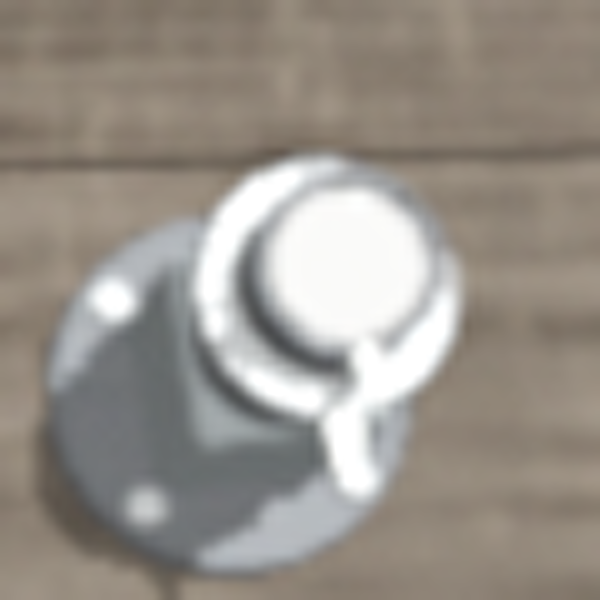

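The top crop shows the tab tip at (358,488), against (352,481) predicted for exact alignment, and the rib top at (367,360). The error is about 0.04 rad, and the arm is clear.

```bash
python3 -c "
from station import ctrl
print(ctrl.finish_job())"
```

```text
the job is handed in; nothing more can be done
None
```

I turned the taller camera's iris ring until its pointer tab lined up with the index rib, to about 0.04 rad by the last top picture (limit 0.18). The gripper is open and clear, the shorter camera was never approached, and I handed the job in at about 12 s; the hand-in returned no verdict.

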